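Reseat the slipped cover of a pigment dish

TASK

The glass cover on the larger of the two shallow white pigment dishes has slipped off-centre and left a gap. Raise the cover lug side first, tipping it about 10 degrees while the opposite edge stays down at the dish, then lift it just clear (about 20 mm, no more than 60 mm), and set it back down flat and centred on the same dish without dropping it. Leave the dish where it stands and do not disturb the small dish's cover.

Things in the scene. Friction and masses are not known exactly. Their poses are not given: they have to be found in the camera images.
- dish: The larger dish: loose, shallow, round, white ceramic, 90 mm outer diameter, 20 mm high, wall 4 mm, 0.3 kg, flat level rim. It stands on the table. Origin: centre of its underside, z up; the rim lies 20 mm above it.
- cover: Loose flat clear glass disc, 112 mm diameter, 5 mm thick, about 0.1 kg, no skirt, lying on the larger dish's rim, 15 to 22 mm off-centre, slipped away from its lug. Black upright lug on top, 14 mm thick radially, 24 mm wide, 28 mm tall, centred 40 mm from the disc's centre along -x; it points to the robot within 55 degrees. Origin: centre of the disc's underside, z up; seated it is 20 mm above the dish's origin.
- cover_far (a point): Point on the underside of the cover's edge opposite the lug (56 mm along the cover's +x from its centre). Same axes as the cover.
- small_cover: Cover of the smaller dish, to be left alone: the same form, 70 mm diameter, 5 mm thick, lug 22 mm tall, lying centred on a loose white dish of 56 mm diameter and 20 mm height. Origin: centre of the disc's underside. The two dishes stand about 180 to 390 mm apart and may change sides.
Things that resemble listed ones, but are neither listed nor needed, are in the scene too. What is shaped like the dish but green or purple is not meant.

How it is judged:
By the outcome, as a careful person would: the job done as asked, in the order asked, and still so for the second after the job is handed in, with the robot touching nothing.
It also fails if it takes over 35 s, if anything falls off the work surface, if the arm or the gripper's body presses on something with over 40 N, if the wrist force passes 120 N, or if a joint passes its speed limit or range.

ROBOT

A 6-joint arm with a two-finger parallel gripper is mounted at the origin on the work surface. World frame = base frame: x ahead of the robot, y to its left, z up, the work surface at z = 0. Lengths are in mm, angles in rad, forces in N, time in s.
With the tool pointing down it reaches from about 350 to 775 mm from the base axis. Payload 7.3 kg.
Tool frame: the origin (TCP) lies at the very end of the fingers, on their centre line; the grasp point (between the pads) lies 19 mm behind it; x points along the fingers, z is the direction in which the jaws open and shut, and the axes are right-handed (so a half turn about x gives the same grasp; the last joint's range is limited). The gripper opens to 92 mm and grips with 3 to 60 N. Pads are 19 mm wide; open, the fingers measure 130 mm over their backs; the gripper's body (75 mm by 190 mm) begins 47 mm behind the grasp point.
Start: joints at [1.114, 0.342, 1.524, -0, 1.275, -0.146], TCP at [160.541, 499.871, 226.741] pointing down, gripper open.
Joint ranges: [-2.53, 2.53], [-0.77, 2.02], [0.04, 2.7], [-1, 4.14], [0.28, 2.66], [-3.11, 3.11]. Speed limits (rad/s): [2.57, 2.57, 3.14, 3.14, 3.14, 3.14].

INTERFACE

Orientations are given as [roll, pitch, yaw] about the fixed x, y, z axes, in that order (R = Rz(yaw) Ry(pitch) Rx(roll)).
In Python, from plant import * gives the robot as it stands.
- The arm moves only by the shell command python3 -m creep 'ROWS'. ROWS is JSON, a list of rows, each an object of numbers: "tx", "ty", "tz": the shift along the tool's x, y, z in cm; "wx", "wy", "wz": the turn, a rotation vector about the tool's x, y, z in rad; "gripper": the closure, from -1 (fully open) to 1 (shut). A call has 1 to 8 rows; each row is the pose to reach, as a shift and turn from the pose commanded when the call began, along the tool's axes at that moment; what a row does not reach only later rows make up. A row lasts 1/12 s, in which the tool goes at most 41.7 mm and 7.16 degrees, less where a joint would pass 70% of its speed; a pose out of reach is approached as far as the arm can. A call with a gripper value outside its range is refused whole. The fingers move at their own pace and stop on an object; the grip force is fixed at half the most. Time passes only in rows, so rows that repeat a pose let the fingers close. It gives the time, the measured TCP pose, the force and the opening at its end, in the units of the state.
- get_obs(): the state, without advancing time (a new reading comes with each control period).
- capture(name): name is "scene" or "top"; returns a dict with "frame" (384x512x3 uint8, red, green, blue), "z_map" (384x512 float32, mm along the optical axis (not along the pixel's ray), 0 where there is no reading), "vertical_fov" (degrees; the focal length in pixels is half the picture's height over the tangent of half this angle, whatever the lens; pixels are square), "cx", "cy" (the principal point, pixels), "k1" (the pictures are not rectified: a ray, as slopes to the right and down, at radius r is drawn at 1 + k1 r^2 times it, then the intrinsics apply), "xyz" and "rotation" of the camera in the world. Camera axes: x right, y down, z forward; pixel columns grow to the right and rows downward; lengths in mm; the calibration is good to about 2 mm. A picture is of the moment at which its call begins.
- close_job(): hands the job in, once; it reports no verdict.
The state is a dict: "time": time; "joint_positions": joint angles; "dq": joint speeds; "tau": joint torques, N m; "tool_pos": TCP position; "tcp_rot": TCP orientation; "contact_force": force on the tool from outside, world axes, zero at the start; "moment": the same for the moment, N m; "grip_width": finger opening in mm.
Only numpy, scipy, OpenCV 4.12 (cv2) and the standard library are available. Lean on these libraries where they do the work, as an engineer would, in place of code of your own. Each camera call takes 0.05 s, during which the arm holds its last target.

## Working session

There is one attempt and no reset: what is moved stays moved. The work goes in short steps, Python scripts to look and compute and a shell command to move; the robot and the scene stay as the last step left them, time stands still between calls to the robot, and variables do not carry over. Pictures are saved under pics/ and viewed, and the job is handed in when it is done.

```bash
ls; mkdir -p pics
cat > h.py <<'E'
from plant import *
import numpy as np, cv2
from scipy.spatial.transform import Rotation as R
def K(c):
    h=c["frame"].shape[0]; f=h/2/np.tan(np.radians(c["vertical_fov"])/2)
    return f
def rot(c):
    r=np.array(c["rotation"],float)
    return r if r.shape==(3,3) else R.from_euler('xyz',r).as_matrix()
def und(c,u,v):
    f=K(c); xd=(np.asarray(u,float)-c["cx"])/f; yd=(np.asarray(v,float)-c["cy"])/f
    x,y=xd.copy(),yd.copy()
    for _ in range(30):
        s=1+c["k1"]*(x*x+y*y); x,y=xd/s,yd/s
    return x,y
def ray(c,u,v):
    x,y=und(c,u,v); d=np.stack([x,y,np.ones_like(x)],-1)@rot(c).T
    return np.array(c["xyz"],float),d
def onz(c,u,v,z):
    o,d=ray(c,u,v); t=(z-o[2])/d[...,2]; return o+t[...,None]*d
def depth(c):
    h,w=c["z_map"].shape; v,u=np.mgrid[:h,:w]; o,d=ray(c,u,v)
    return o+d*c["z_map"][...,None]
def proj(c,P):
    p=(np.asarray(P,float)-np.array(c["xyz"]))@rot(c); x=p[...,0]/p[...,2]; y=p[...,1]/p[...,2]
    s=1+c["k1"]*(x*x+y*y); f=K(c); return np.stack([c["cx"]+f*x*s,c["cy"]+f*y*s],-1)
E
python3 - <<'E'
from h import *
import pickle
print(get_obs())
for n in ("scene","top"):
    c=capture(n); pickle.dump(c,open(n+"0.pkl","wb"))
    cv2.imwrite(f"pics/{n}0.png",cv2.resize(c["frame"][...,::-1],None,fx=1.5,fy=1.5))
    print({k:v for k,v in c.items() if k not in("frame","z_map")})
E
```

```text
pics
{'time': 0.0, 'joint_positions': array([ 1.11399413e+00,  3.42718101e-01,  1.52503326e+00, -1.85332863e-05,
        1.27538903e+00, -1.45997984e-01]), 'dq': array([ 0.0004619 ,  0.00050462,  0.00014909, -0.00041168, -0.00018474,
        0.00050493]), 'tau': array([-1.80172092e-04, -4.31245673e+01, -2.44222605e+01,  7.17851752e-02,
        5.59513690e-02, -1.25742054e-04]), 'tool_pos': array([160.35692617, 499.47692473, 226.04169375]), 'tcp_rot': array([ 3.00704451,  1.56924849, -2.01614327]), 'contact_force': array([ 0.99827094,  0.36370686, -0.4716082 ]), 'moment': array([ 0.03997834, -0.03226745, -0.01019681]), 'grip_width': 91.88581787655349}
{'vertical_fov': 52.0452331352658, 'cx': 255.27176411523305, 'cy': 186.9297172334817, 'k1': -0.1382741466768218, 'xyz': array([1066.42665471,  334.87721791,  443.08090817]), 'rotation': array([-2.13466047, -0.00668294,  1.99822351])}
{'vertical_fov': 55.00411617959407, 'cx': 256.4881501970744, 'cy': 193.02091776490866, 'k1': 0.004693557703933836, 'xyz': array([352.62227361,  79.00871908, 772.23542223]), 'rotation': array([-2.92246185e+00,  1.29348802e-03, -1.63767362e+00])}
```

View pics/scene0.png

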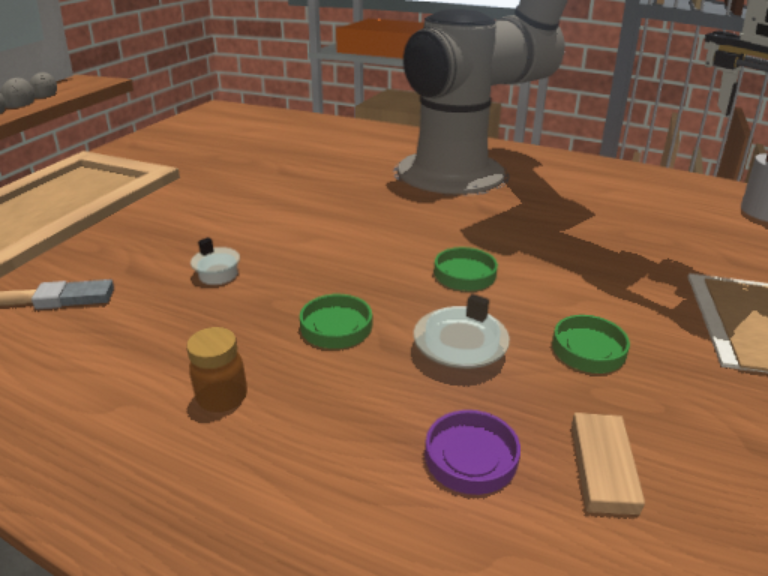

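View pics/top0.png

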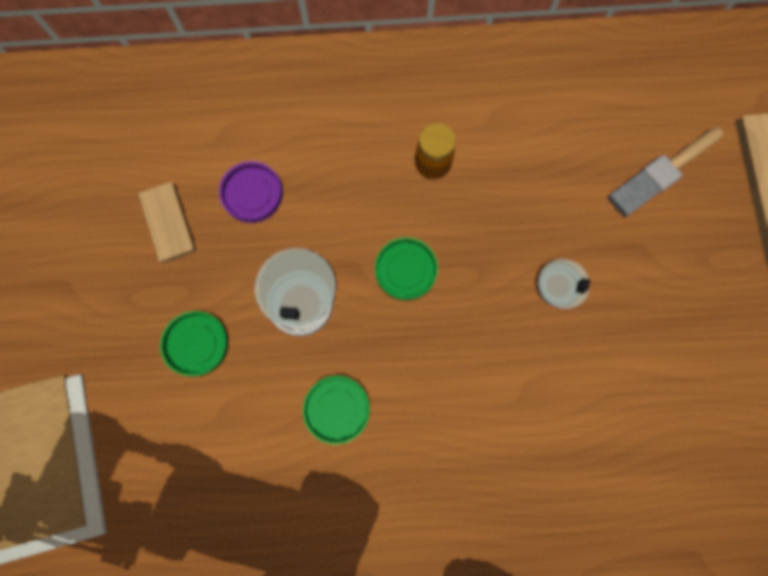

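Run:
```python
from h import *
import pickle
c=pickle.load(open("top0.pkl","rb")); s=pickle.load(open("scene0.pkl","rb"))
a=cv2.resize(c["frame"][155:235,160:235,::-1],(560,600),interpolation=cv2.INTER_CUBIC)
cv2.imwrite("pics/topz.png",a)   # 7.47,7.5
b=cv2.resize(s["frame"][185:265,265:345,::-1],(600,600),interpolation=cv2.INTER_CUBIC)
cv2.imwrite("pics/scz.png",b)
P=depth(c)
for (u,v) in [(193,209),(193,192),(200,200),(197,170),(185,185),(60,100),(375,190),(388,190),(230,272)]: print(u,v,P[v,u].round(1),c["z_map"][v,u])
```

```text
193 209 [488.5 196.6  53.7] 729.2779
193 192 [529.4 200.1  26.3] 764.84686
200 200 [511.7 186.3  25.4] 762.0395
197 170 [576.4 190.3  26. ] 775.4841
185 185 [545.3 216.1  27. ] 767.363
60 100 [768.7 497.7   2.7] 835.855
375 190 [ 508.  -176.2   28.1] 763.4373
388 190 [ 501.8 -195.    49.3] 741.65784
230 272 [362.5 133.    9.3] 746.1101
```

View pics/topz.png

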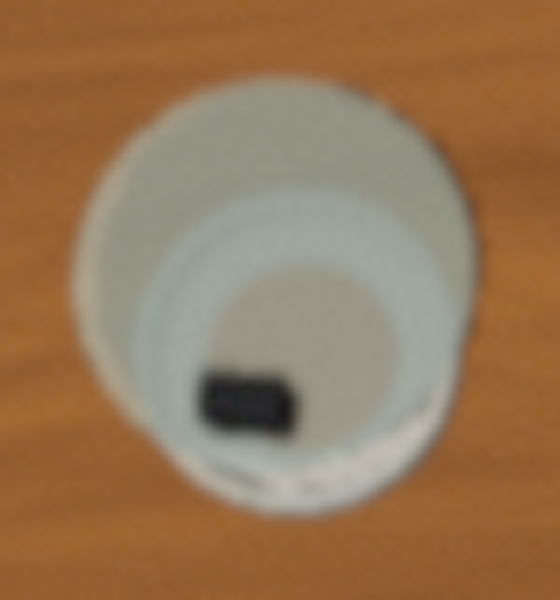

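View pics/scz.png

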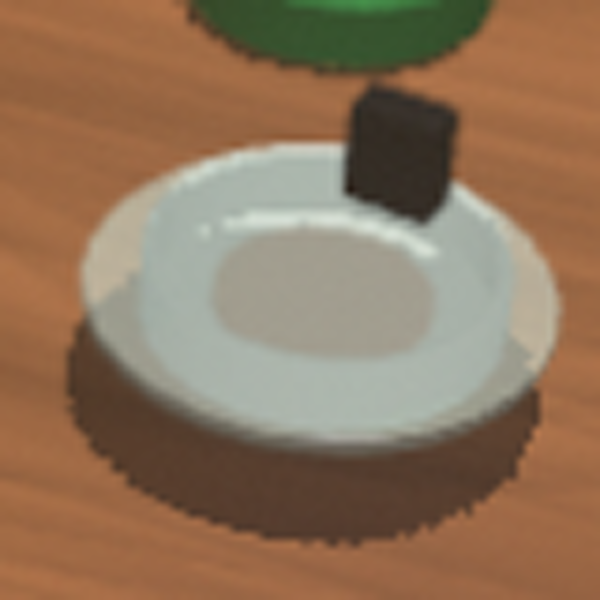

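The top picture shows the larger white dish at about (200,200) px. Its cover has slipped up-image, with its centre near (197,192). The black lug is at (193,209). The small dish is at (375,189). Next I'll fit the circles and the lug in both views.

```bash
cat > fit.py <<'E'
from h import *
from scipy.optimize import least_squares
th=np.linspace(0,2*np.pi,241)[:-1]
def circ(x,y,z,r): return np.stack([x+r*np.cos(th),y+r*np.sin(th),0*th+z],-1)
def hull(c,x,y,z0,z1,r):
    p=np.vstack([proj(c,circ(x,y,z0,r)),proj(c,circ(x,y,z1,r))]).astype(np.float32)
    return cv2.convexHull(p)
def dists(c,x,y,z0,z1,r,pts):
    h=hull(c,x,y,z0,z1,r); return np.array([cv2.pointPolygonTest(h,(float(a),float(b)),True) for a,b in pts])
E
python3 - <<'E'
from fit import *
import pickle
T=pickle.load(open("top0.pkl","rb")); S=pickle.load(open("scene0.pkl","rb"))
# lug: dark pixels
for n,c,(r0,r1,c0,c1) in (("top",T,(195,225,180,205)),("scene",S,(190,220,305,330)),("topsmall",T,(180,200,380,396))):
    g=c["frame"][r0:r1,c0:c1].max(-1); m=(g<80).astype(np.uint8)
    v,u=np.nonzero(m); (rc)=cv2.minAreaRect(np.stack([u+c0,v+r0],-1).astype(np.float32))
    print(n,m.sum(),(u.mean()+c0).round(2),(v.mean()+r0).round(2),rc, np.median(depth(c)[r0:r1,c0:c1][m>0],0).round(1))
# cover edge points, hand-read in zoom; top
zt=lambda p:(160+(p[0]+.5)/7.467-.5,155+(p[1]+.5)/7.5-.5)
zs=lambda p:(265+(p[0]+.5)/7.5-.5,185+(p[1]+.5)/7.5-.5)
cov_t=[zt(p) for p in [(275,76),(350,90),(420,140),(465,200),(478,265),(74,275),(90,195),(140,125),(200,88),(90,345),(120,400)]]
cov_s=[zs(p) for p in [(82,270),(100,330),(150,385),(230,430),(340,450),(440,432),(520,378),(560,310),(540,250),(110,215)]]
for nm,c,p in (("top",T,cov_t),("scene",S,cov_s)):
    for zz in ((20,25),):
        q=least_squares(lambda a:dists(c,a[0],a[1],*zz,56,p),[535,198],diff_step=1e-3)
        print(nm,zz,q.x.round(2),q.fun.round(2))
q=least_squares(lambda a:np.r_[dists(T,a[0],a[1],a[2],a[2]+5,56,cov_t),dists(S,a[0],a[1],a[2],a[2]+5,56,cov_s)],[535,198,20],diff_step=1e-3)
print("both",q.x.round(2),q.fun.round(2))
# dish visible rim in top (outside cover): lower arc
d_t=[zt(p) for p in [(210,492),(250,510),(300,516),(350,508),(400,482),(435,445),(458,390)]]
for zz in ((0,20),):
    q=least_squares(lambda a:dists(T,a[0],a[1],*zz,45,d_t),[510,190],diff_step=1e-3); print("dish top",q.x.round(2),q.fun.round(2))
# dish through the glass in scene: outer wall silhouette left/right and back rim
d_s=[zs(p) for p in [(142,245),(142,300),(512,290),(505,340),(150,215),(480,212),(220,160),(290,146)]]
q=least_squares(lambda a:dists(S,a[0],a[1],0,20,45,d_s),[510,190],diff_step=1e-3); print("dish scene",q.x.round(2),q.fun.round(2))
E
```

```text
top 82 192.71 208.41 ((192.87998962402344, 208.33998107910156), (12.303659439086914, 6.646804332733154), 8.130102157592773) [489.8 196.7  54.1]
scene 219 317.82 203.92 ((316.89190673828125, 202.85134887695312), (23.344655990600586, 20.2210750579834), 80.53767395019531) [497.6 200.5  41.8]
topsmall 56 388.27 190.12 ((388.5, 190.0), (8.0, 7.0), 90.0) [ 502.  -196.1   47.4]
top (20, 25) [532.89 193.41] [ 0.21  0.45  0.86 -0.12 -0.17  0.18 -0.15 -0.4  -0.35  0.66  0.3 ]
scene (20, 25) [526.5  192.64] [ 0.    0.7   0.46 -0.33 -0.64  0.1   1.34  0.03  0.87  1.27]
both [531.22 193.27  23.63] [-0.04  0.16  0.59 -0.3  -0.23  0.49 -0.01 -0.43 -0.5   1.11  0.84  0.61
  1.22  0.83 -0.09 -0.51  0.15  1.31 -0.04  0.86  1.81]
dish top [511.49 189.63] [-0.21 -0.02  0.19  0.12 -0.03 -0.11 -0.05]
dish scene [512.68 190.19] [ 0.31  0.73  0.37  0.33  0.22  0.71 -0.14 -0.26]
```

```bash
cat >> fit.py <<'E'
from scipy.optimize import minimize
def box(x,y,phi,z0,z1,a=14,b=24):
    o=np.array([[i*a/2,j*b/2] for i in(-1,1) for j in(-1,1)]); c,s=np.cos(phi),np.sin(phi)
    xy=o@np.array([[c,s],[-s,c]])+[x,y]
    return np.vstack([np.c_[xy,[z0]*4],np.c_[xy,[z1]*4]])
def soft(c,P,win,ss=8):
    r0,r1,c0,c1=win; p=(proj(c,P)-[c0,r0]+.5)*ss
    h=cv2.convexHull(p.astype(np.float32)); m=np.zeros(((r1-r0)*ss,(c1-c0)*ss),np.uint8)
    cv2.fillConvexPoly(m,np.round((h-.5)*16).astype(np.int32),255,shift=4)
    return cv2.GaussianBlur(cv2.resize(m,(c1-c0,r1-r0),interpolation=cv2.INTER_AREA).astype(float)/255,(0,0),.6)
def dark(c,win,lo=40,hi=150):
    r0,r1,c0,c1=win; g=c["frame"][r0:r1,c0:c1].max(-1).astype(float); return np.clip((hi-g)/(hi-lo),0,1)
E
python3 - <<'E'
from fit import *
import pickle
T=pickle.load(open("top0.pkl","rb")); S=pickle.load(open("scene0.pkl","rb"))
wt=(200,216,184,202); ws=(193,216,308,329)
dt,ds=dark(T,wt),dark(S,ws)
def best(f,x0):
    return min((minimize(f,np.array(x0)+d,method="Nelder-Mead",options=dict(initial_simplex=None,xatol=.02,fatol=1e-4,maxiter=1500)) for d in ([0]*len(x0),[2,2,.2]+[1]*(len(x0)-3),[-2,-2,-.2]+[-1]*(len(x0)-3))),key=lambda r:r.fun)
ct=lambda a,z=25:((soft(T,box(*a[:3],z,z+28),wt)-dt)**2).sum()
cs=lambda a,z=25:((soft(S,box(*a[:3],z,z+28),ws)-ds)**2).sum()
for n,f,x in (("top",ct,[492,197,-.1]),("scene",cs,[492,197,-.1]),("both",lambda a:ct(a)+cs(a),[492,197,-.1]),("both z",lambda a:ct(a,a[3])+cs(a,a[3]),[492,197,-.1,25])):
    r=best(f,x); print(n,r.x.round(3),r.fun.round(2), "cover ctr",(r.x[:2]+40*np.array([np.cos(r.x[2]),np.sin(r.x[2])])).round(1))
# overlay
def ov(c,win,k,cov,dish,lug,name):
    r0,r1,c0,c1=win; im=cv2.resize(c["frame"][r0:r1,c0:c1,::-1],None,fx=k,fy=k,interpolation=cv2.INTER_CUBIC)
    def dr(P,col): cv2.polylines(im,[np.round(((proj(c,P)-[c0,r0]+.5)*k-.5)).astype(np.int32)],True,col,1,cv2.LINE_AA)
    for z in(20,25): dr(circ(*cov,z,56),(0,0,255))
    for z in(0,20): dr(circ(*dish,z,45),(255,0,0))
    dr(circ(*dish,20,41),(255,255,0))
    b=box(*lug,25,53); dr(b[[0,1,3,2]],(0,255,255)); dr(b[[4,5,7,6]],(0,255,0))
    cv2.imwrite(name,im)
lug=best(lambda a:ct(a)+cs(a),[492,197,-.1]).x
ov(T,(155,235,160,235),7,(531.5,193.4),(511.5,189.6),lug,"pics/ovt.png")
ov(S,(185,265,260,345),7,(531.5,193.4),(511.5,189.6),lug,"pics/ovs.png")
E
```

```text
top [ 4.92238e+02  1.99423e+02 -3.02000e-01] 9.86 cover ctr [530.4 187.5]
scene [4.90477e+02 1.99699e+02 1.01000e-01] 25.48 cover ctr [530.3 203.7]
both [ 4.91626e+02  1.99570e+02 -1.02000e-01] 42.94 cover ctr [531.4 195.5]
both z [ 4.92018e+02  1.99718e+02 -1.02000e-01  2.58880e+01] 41.7 cover ctr [531.8 195.6]
```

View pics/ovt.png

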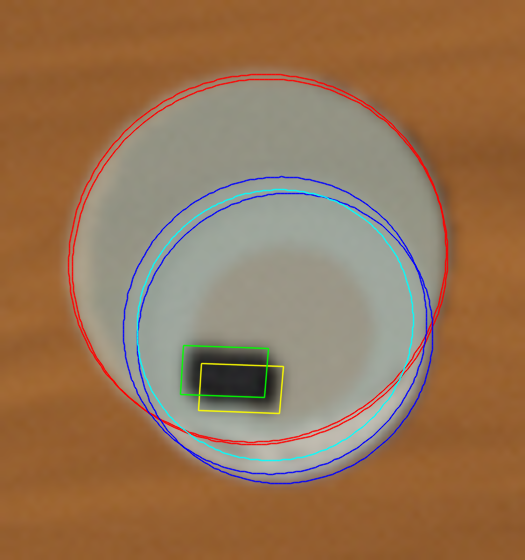

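View pics/ovs.png

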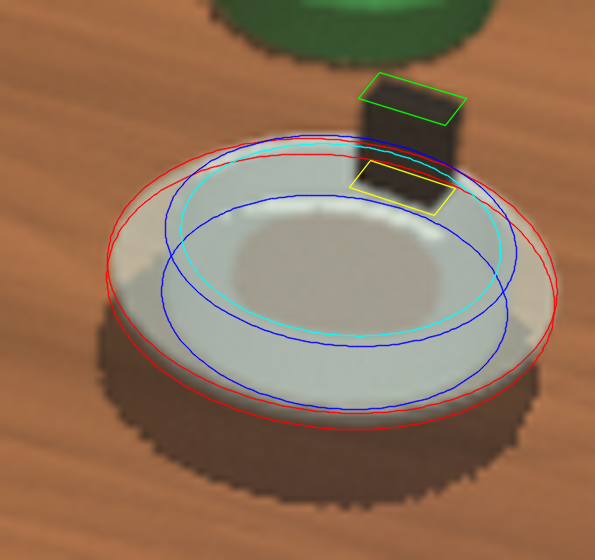

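```bash
cat >> fit.py <<'E'
from scipy.ndimage import map_coordinates
def edges(c,x,y,z0,z1,r,angs,rng=3.0,chan=(0,1,2),outermost=False):
    """edge points along normals of the projected hull, at world angles angs"""
    h=hull(c,x,y,z0,z1,r)[:,0,:]; ctr=proj(c,np.array([x,y,(z0+z1)/2]))
    im=cv2.GaussianBlur(c["frame"].astype(np.float32),(0,0),.7); out=[]
    hp=np.vstack([h,h[:1]])
    for a in angs:
        q=proj(c,np.array([x+r*np.cos(a),y+r*np.sin(a),z1])); d=(q-ctr)/np.linalg.norm(q-ctr)
        t=np.arange(0,120,.1); # hull crossing
        k=[cv2.pointPolygonTest(h.astype(np.float32).reshape(-1,1,2),tuple(map(float,ctr+d*s)),False) for s in t]
        s0=t[np.argmax(np.array(k)<0)]; s=np.arange(s0-rng,s0+rng,.1); p=ctr+s[:,None]*d
        v=np.stack([map_coordinates(im[...,i],[p[:,1],p[:,0]],order=1) for i in chan],-1)
        g=np.linalg.norm(np.gradient(v,axis=0),axis=1); i=g.argmax(); out.append((*p[i],g[i]*10,s[i]-s0))
    return np.array(out)
def fitc(c,x,y,z0,z1,r,angs,it=3,**k):
    for _ in range(it):
        e=edges(c,x,y,z0,z1,r,angs,**k); e=e[e[:,2]>np.median(e[:,2])*.35]
        q=least_squares(lambda a:dists(c,a[0],a[1],z0,z1,r,e[:,:2]),[x,y],diff_step=1e-3,loss="soft_l1",f_scale=.3); x,y=q.x
    return q.x,q.fun
E
python3 - <<'E'
from fit import *
import pickle
T=pickle.load(open("top0.pkl","rb")); S=pickle.load(open("scene0.pkl","rb"))
A=np.radians
for n,c,a in (("T cov",T,A(np.arange(-80,100,6))),("S cov",S,A(np.arange(-85,110,6)))):
    x,f=fitc(c,531.5,193.4,20,25,56,a); print(n,x.round(2),f.round(2))
a=A(np.arange(140,245,5)); x,f=fitc(T,511.5,189.6,0,20,45,a,rng=2.); print("T dish",x.round(2),f.round(2))
# small dish as it stands
for n,c in (("T",T),("S",S)):
    x,f=fitc(c,508,-176,20,25,35,A(np.arange(0,360,10))); print(n,"small",x.round(2),np.abs(f).mean())
E
```

```text
T cov [532.06 193.51] [ 0.47  0.44 -0.16  0.33  0.29  0.04  0.07 -0.02  0.08  0.17  0.07 -0.14
 -0.04 -0.02 -0.19  0.27 -0.25 -0.35 -0.12 -0.17 -0.09  0.02  0.04 -0.03
  0.11  0.16  0.2   0.44  0.56  0.47]
S cov [525.43 192.59] [ 0.99  0.59  0.26  0.14  0.27  0.05 -0.29 -0.26  0.03 -0.42 -0.65 -0.52
  0.13 -0.18  0.13  0.02  0.08  0.26  0.37  0.27  0.06  0.02  0.15 -0.11
  0.01 -0.21  0.13 -0.12  0.18 -0.05  0.31 -0.38  1.28]
T dish [512.89 191.65] [-0.37 -0.38 -0.22 -0.28  0.36 -0.02  0.39  0.7   0.1  -0.31  0.39 -0.02
  0.28 -0.42  0.37 -0.02 -0.02  0.09 -0.31 -0.1  -0.4 ]
T small [ 511.87 -180.05] 0.46675034535113763
S small [ 510.66 -179.33] 0.9771142955811121
```

Run:
```python
from fit import *
import pickle
T=pickle.load(open("top0.pkl","rb")); S=pickle.load(open("scene0.pkl","rb"))
A=np.radians
for z in ((25,25),(20,20)):
  for n,c,a in (("T cov",T,A(np.arange(-80,100,6))),("S cov",S,A(np.arange(-70,80,6)))):
    x,f=fitc(c,531.5,193.4,*z,56,a,rng=2.); print(z,n,x.round(2),np.abs(f).mean().round(2))
o=get_obs(); M=R.from_euler('xyz',o["tcp_rot"]).as_matrix(); print(M.round(3))
for phi in(-.15,):
    r=np.array([np.cos(phi),np.sin(phi),0])
    for s in (1,-1):
        z=s*r; x=np.array([0,0,-1.]); Rt=np.stack([x,np.cross(z,x),z],-1)
        print(s,"rotvec tool",R.from_matrix(M.T@Rt).as_rotvec().round(3))
        for P in ([492,199.5,120],[492,199.5,34]): print("shift cm",((M.T@(np.array(P)-o["tool_pos"]))/10).round(2))
print(proj(T,np.array(o["tool_pos"])),proj(S,np.array(o["tool_pos"])))
```

```text
(25, 25) T cov [532.13 193.5 ] 0.2
(25, 25) S cov [531.25 194.08] 0.19
(20, 20) T cov [533.77 194.39] 0.19
(20, 20) S cov [525.72 192.35] 0.24
[[-0.001 -0.952  0.306]
 [-0.001  0.306  0.952]
 [-1.     0.    -0.001]]
1 rotvec tool [ 1.41e+00 -1.00e-03  1.00e-03]
shift cm [ 10.63 -40.75 -18.41]
shift cm [ 19.23 -40.75 -18.4 ]
-1 rotvec tool [-1.732e+00 -1.000e-03 -1.000e-03]
shift cm [ 10.63 -40.75 -18.41]
shift cm [ 19.23 -40.75 -18.4 ]
[-53.49242938 447.61438154] [506.32407607  82.5397254 ]
```

```bash
python3 -m creep '[{"tx":5,"ty":-28,"tz":-13,"wx":0.9},{"tx":5,"ty":-28,"tz":-13,"wx":0.9},{"tx":5,"ty":-28,"tz":-13,"wx":0.9},{"tx":5,"ty":-28,"tz":-13,"wx":0.9},{"tx":5,"ty":-28,"tz":-13,"wx":0.9},{"tx":5,"ty":-28,"tz":-13,"wx":0.9},{"tx":5,"ty":-28,"tz":-13,"wx":0.9},{"tx":5,"ty":-28,"tz":-13,"wx":0.9}]'
cat > goal.py <<'E'
import sys
from h import *
# usage: goal.py x y z phi sign [tilt_rad about cover -y ...]
x,y,z,phi,s=map(float,sys.argv[1:6]); tl=float(sys.argv[6]) if len(sys.argv)>6 else 0
o=get_obs(); M=R.from_euler('xyz',o["tcp_rot"]).as_matrix()
r=np.array([np.cos(phi),np.sin(phi),0]); zz=s*r; xx=np.array([0,0,-1.])
Rt=np.stack([xx,np.cross(zz,xx),zz],-1)
Rt=R.from_rotvec(tl*np.array([-np.sin(phi),np.cos(phi),0])).as_matrix()@Rt
print("shift cm",(M.T@(np.array([x,y,z])-o["tool_pos"])/10).round(2),"rotvec",R.from_matrix(M.T@Rt).as_rotvec().round(3))
print("t",o["time"],"tcp",o["tool_pos"].round(1),"q",o["joint_positions"].round(2),"F",o["contact_force"].round(1),"w",round(o["grip_width"],1))
E
python3 goal.py 492 199 90 -.145 1
python3 - <<'E'
from fit import *
import pickle
T=pickle.load(open("top0.pkl","rb"))
for z in (39,53): print(z,onz(T,192.71,208.41,z),onz(T,192.88,208.34,z))
E
```

```text
shift cm [ 13.63 -40.77 -18.46] rotvec [ 1.405e+00 -1.000e-03  1.000e-03]
t 0.1 tcp [160.4 499.5 226.1] q [ 1.11  0.34  1.52  0.    1.28 -0.15] F [ 0.8  0.  -0.1] w 91.9
39 [492.50701176 199.60231933  39.        ] [492.62743502 199.25578956  39.        ]
53 [489.83612834 197.29977044  53.        ] [489.9542523  196.95985713  53.        ]validation failed for argument at $[0]...
```

```bash
python3 -m creep '[{"tx":5,"ty":-28,"tz":-13,"wx":0.9,"wy":0,"wz":0,"gripper":-1},{"tx":5,"ty":-28,"tz":-13,"wx":0.9,"wy":0,"wz":0,"gripper":-1},{"tx":5,"ty":-28,"tz":-13,"wx":0.9,"wy":0,"wz":0,"gripper":-1},{"tx":5,"ty":-28,"tz":-13,"wx":0.9,"wy":0,"wz":0,"gripper":-1},{"tx":5,"ty":-28,"tz":-13,"wx":0.9,"wy":0,"wz":0,"gripper":-1},{"tx":5,"ty":-28,"tz":-13,"wx":0.9,"wy":0,"wz":0,"gripper":-1},{"tx":5,"ty":-28,"tz":-13,"wx":0.9,"wy":0,"wz":0,"gripper":-1},{"tx":5,"ty":-28,"tz":-13,"wx":0.9,"wy":0,"wz":0,"gripper":-1}]'; echo; python3 goal.py 492 199 90 -.145 1
```

```text
time: 0.77
tool_pos: [389.7, 287.4, 175.8]
tcp_rot: [-2.062, 1.57, -1.711]
contact_force: [-0.1, 0.6, 0.0]
grip_width: 91.9

shift cm [  8.59 -11.81   6.57] rotvec [ 0.496 -0.     0.001]
t 0.7667 tcp [389.7 287.4 175.8] q [ 0.48  0.32  1.71 -0.    1.11  0.13] F [-0.1  0.6  0. ] w 91.9
```

```bash
python3 -m creep '[{"tx":4,"ty":-11.81,"tz":6.57,"wx":0.496,"wy":0,"wz":0.001,"gripper":-0.1},{"tx":4,"ty":-11.81,"tz":6.57,"wx":0.496,"wy":0,"wz":0.001,"gripper":-0.1},{"tx":8.59,"ty":-11.81,"tz":6.57,"wx":0.496,"wy":0,"wz":0.001,"gripper":-0.1},{"tx":8.59,"ty":-11.81,"tz":6.57,"wx":0.496,"wy":0,"wz":0.001,"gripper":-0.1},{"tx":8.59,"ty":-11.81,"tz":6.57,"wx":0.496,"wy":0,"wz":0.001,"gripper":-0.1},{"tx":8.59,"ty":-11.81,"tz":6.57,"wx":0.496,"wy":0,"wz":0.001,"gripper":-0.1},{"tx":8.59,"ty":-11.81,"tz":6.57,"wx":0.496,"wy":0,"wz":0.001,"gripper":-0.1},{"tx":8.59,"ty":-11.81,"tz":6.57,"wx":0.496,"wy":0,"wz":0.001,"gripper":-0.1}]'; echo; python3 goal.py 492 199 60 -.145 1
python3 - <<'E'
from h import *
for n in("top","scene"):
    c=capture(n); P=get_obs()["tool_pos"]; p=proj(c,np.array(P)).round().astype(int); print(n,p)
    r0=max(0,p[1]-60); c0=max(0,p[0]-70)
    cv2.imwrite(f"pics/{n}1.png",cv2.resize(c["frame"][r0:r0+120,c0:c0+140,::-1],None,fx=5,fy=5,interpolation=cv2.INTER_CUBIC)); print(r0,c0)
E
```

```text
time: 1.43
tool_pos: [490.4, 204.1, 92.1]
tcp_rot: [0.949, 1.568, 0.815]
contact_force: [-0.1, -0.1, -0.9]
grip_width: 50.8

shift cm [ 3.21 -0.49  0.22] rotvec [ 0.011  0.001 -0.002]
t 1.4333 tcp [490.4 204.1  92.1] q [0.25 0.5  1.69 0.   0.95 0.38] F [-0.1 -0.1 -0.9] w 50.8
top [185 205]
145 115
scene [323 180]
120 253
```

View pics/top1.png

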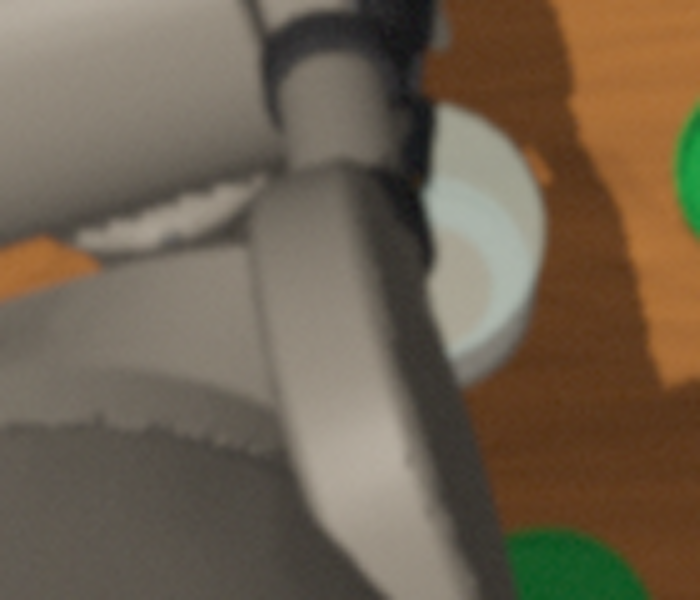

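View pics/scene1.png

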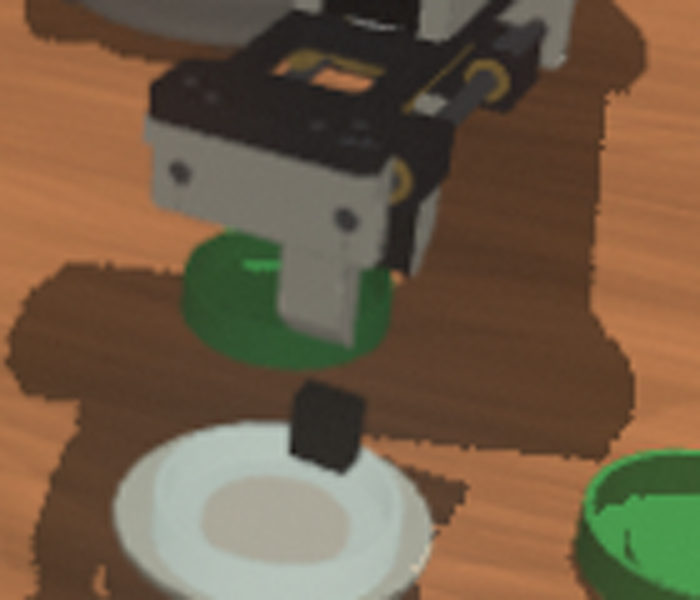

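```bash
python3 -m creep '[{"tx":1,"ty":-0.49,"tz":0.22,"wx":0.011,"wy":0.001,"wz":-0.002,"gripper":-0.1},{"tx":2,"ty":-0.49,"tz":0.22,"wx":0.011,"wy":0.001,"wz":-0.002,"gripper":-0.1},{"tx":3,"ty":-0.49,"tz":0.22,"wx":0.011,"wy":0.001,"wz":-0.002,"gripper":-0.1},{"tx":3.2,"ty":-0.49,"tz":0.22,"wx":0.011,"wy":0.001,"wz":-0.002,"gripper":-0.1},{"tx":3.2,"ty":-0.49,"tz":0.22,"wx":0.011,"wy":0.001,"wz":-0.002,"gripper":-0.1},{"tx":3.2,"ty":-0.49,"tz":0.22,"wx":0.011,"wy":0.001,"wz":-0.002,"gripper":-0.1}]'; echo; python3 goal.py 492 199.5 31 -.145 1
```

```text
time: 2.03
tool_pos: [491.8, 198.0, 58.4]
tcp_rot: [-2.587, 1.568, -2.734]
contact_force: [0.3, -0.0, -0.1]
grip_width: 50.4

shift cm [2.74 0.16 0.  ] rotvec [-0.002 -0.002  0.001]
t 2.0333 tcp [491.8 198.   58.4] q [ 0.24  0.55  1.72 -0.    0.88  0.39] F [ 0.3 -0.  -0.1] w 50.4
```

```bash
python3 -m creep '[{"tx":0.8,"ty":0.16,"tz":0,"wx":0,"wy":-0.002,"wz":0.001,"gripper":-0.1},{"tx":1.6,"ty":0.16,"tz":0,"wx":0,"wy":-0.002,"wz":0.001,"gripper":-0.1},{"tx":2.3,"ty":0.16,"tz":0,"wx":0,"wy":-0.002,"wz":0.001,"gripper":-0.1},{"tx":2.7,"ty":0.16,"tz":0,"wx":0,"wy":-0.002,"wz":0.001,"gripper":-0.1},{"tx":2.7,"ty":0.16,"tz":0,"wx":0,"wy":-0.002,"wz":0.001,"gripper":-0.1},{"tx":2.7,"ty":0.16,"tz":0,"wx":0,"wy":-0.002,"wz":0.001,"gripper":-0.1}]'; echo; python3 goal.py 492 199.5 31 -.145 1
python3 - <<'E'
from h import *
for n in("top","scene"):
    c=capture(n); P=get_obs()["tool_pos"]; p=proj(c,np.array(P)).round().astype(int); print(n,p)
    r0=max(0,p[1]-50); c0=max(0,p[0]-50)
    cv2.imwrite(f"pics/{n}2.png",cv2.resize(c["frame"][r0:r0+80,c0:c0+100,::-1],None,fx=7,fy=7,interpolation=cv2.INTER_CUBIC)); print(r0,c0)
E
```

```text
time: 2.53
tool_pos: [492.0, 199.5, 31.4]
tcp_rot: [-1.4, 1.571, -1.546]
contact_force: [0.2, -0.0, -0.2]
grip_width: 50.4

shift cm [ 0.04 -0.    0.  ] rotvec [-0.002  0.     0.   ]
t 2.5333 tcp [492.  199.5  31.4] q [ 0.24  0.59  1.74 -0.    0.81  0.39] F [ 0.2 -0.  -0.2] w 50.4
top [193 209]
159 143
scene [317 208]
158 267
```

View pics/scene2.png

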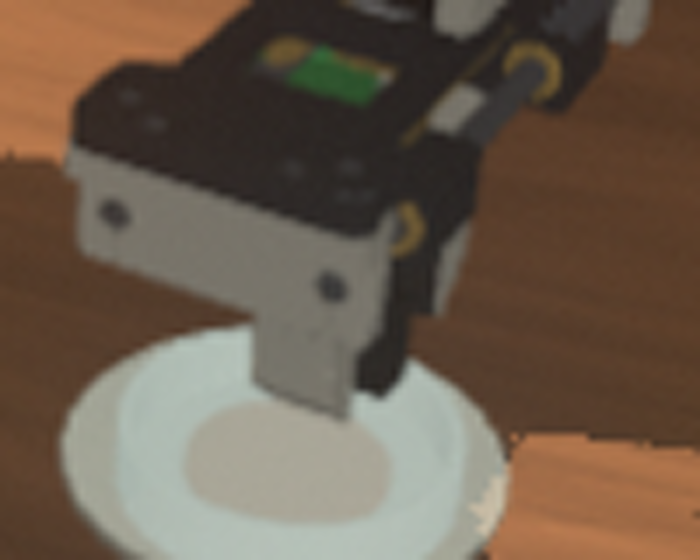

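The scene view shows the near finger at zoom (300,370), just above the glass and hiding the lug, which sits between the fingers. I'll close now.

```bash
python3 -m creep '[{"tx":0,"ty":0,"tz":0,"wx":0,"wy":0,"wz":0,"gripper":0.4},{"tx":0,"ty":0,"tz":0,"wx":0,"wy":0,"wz":0,"gripper":0.5},{"tx":0,"ty":0,"tz":0,"wx":0,"wy":0,"wz":0,"gripper":0.6},{"tx":0,"ty":0,"tz":0,"wx":0,"wy":0,"wz":0,"gripper":0.65},{"tx":0,"ty":0,"tz":0,"wx":0,"wy":0,"wz":0,"gripper":0.7},{"tx":0,"ty":0,"tz":0,"wx":0,"wy":0,"wz":0,"gripper":1},{"tx":0,"ty":0,"tz":0,"wx":0,"wy":0,"wz":0,"gripper":1},{"tx":0,"ty":0,"tz":0,"wx":0,"wy":0,"wz":0,"gripper":1}]'; echo; python3 goal.py 492 199.5 31 -.145 1
python3 - <<'E'
from h import *
import pickle
for n in("top","scene"):
    c=capture(n); pickle.dump(c,open(n+"3.pkl","wb"))
    r0,r1,c0,c1=(150,240,150,250) if n=="top" else (160,270,260,350)
    cv2.imwrite(f"pics/{n}3.png",cv2.resize(c["frame"][r0:r1,c0:c1,::-1],None,fx=5,fy=5,interpolation=cv2.INTER_CUBIC))
E
```

```text
time: 3.3
tool_pos: [492.2, 199.5, 31.9]
tcp_rot: [0.095, 1.57, -0.053]
contact_force: [-0.0, 0.3, 1.1]
grip_width: 13.7

shift cm [ 0.09 -0.01 -0.02] rotvec [-0.002  0.001 -0.   ]
t 3.3 tcp [492.2 199.5  31.9] q [ 0.24  0.59  1.74 -0.    0.81  0.39] F [-0.   0.3  1.1] w 13.7
```

View pics/scene3.png

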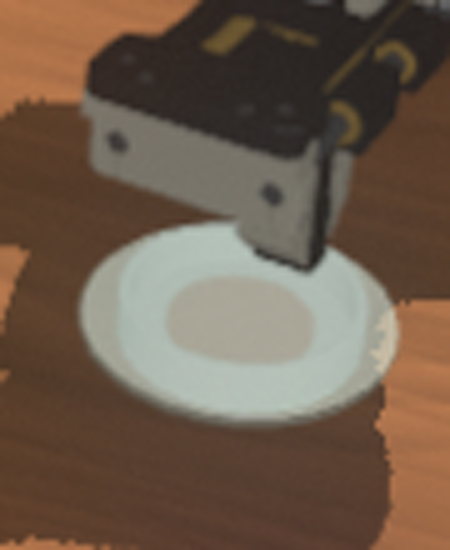

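View pics/top3.png

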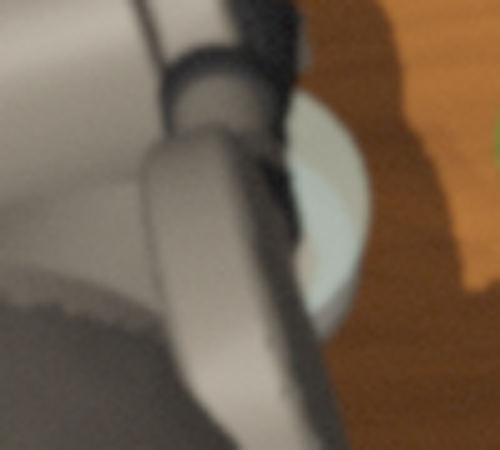

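Run:
```python
from fit import *
import pickle
S0=pickle.load(open("scene0.pkl","rb")); S=pickle.load(open("scene3.pkl","rb"))
A=np.radians
for c in(S0,S):
    x,f=fitc(c,531.5,193.4,25,25,56,A(np.arange(-65,60,5)),rng=2.); print("cov",x.round(2),np.abs(f).mean().round(2))
for k in range(1,9):
    t=A(1.3*k); print(round(t,3),"tx",-round((66.2*np.sin(t)-12*(1-np.cos(t))+.05*k)/10,3),"tz",round((66.2*(1-np.cos(t))+12*np.sin(t))/10,3))
```

```text
cov [531.09 194.03] 0.25
cov [530.99 194.45] 0.23
0.023 tx -0.155 tz 0.029
0.045 tx -0.309 tz 0.061
0.068 tx -0.462 tz 0.097
0.091 tx -0.615 tz 0.136
0.113 tx -0.767 tz 0.178
0.136 tx -0.917 tz 0.224
0.159 tx -1.067 tz 0.273
0.182 tx -1.215 tz 0.325
```

Closing the fingers barely moved the cover. Now I'll tip it about the far rim.

```bash
python3 -m creep '[{"tx":-0.155,"ty":0,"tz":0.03,"wx":0,"wy":0.023,"wz":0,"gripper":1},{"tx":-0.31,"ty":0,"tz":0.06,"wx":0,"wy":0.045,"wz":0,"gripper":1},{"tx":-0.46,"ty":0,"tz":0.097,"wx":0,"wy":0.068,"wz":0,"gripper":1},{"tx":-0.615,"ty":0,"tz":0.136,"wx":0,"wy":0.091,"wz":0,"gripper":1},{"tx":-0.767,"ty":0,"tz":0.178,"wx":0,"wy":0.113,"wz":0,"gripper":1},{"tx":-0.917,"ty":0,"tz":0.224,"wx":0,"wy":0.136,"wz":0,"gripper":1},{"tx":-1.067,"ty":0,"tz":0.273,"wx":0,"wy":0.159,"wz":0,"gripper":1},{"tx":-1.215,"ty":0,"tz":0.325,"wx":0,"wy":0.182,"wz":0,"gripper":1}]'; echo; python3 goal.py 495.3 199 43.2 -.145 1 0.182
python3 - <<'E'
from h import *
import pickle
for n in("top","scene"):
    c=capture(n); pickle.dump(c,open(n+"4.pkl","wb"))
    r0,r1,c0,c1=(150,240,150,250) if n=="top" else (160,270,260,350)
    cv2.imwrite(f"pics/{n}4.png",cv2.resize(c["frame"][r0:r1,c0:c1,::-1],None,fx=5,fy=5,interpolation=cv2.INTER_CUBIC))
E
```

```text
time: 4.07
tool_pos: [495.3, 199.0, 43.9]
tcp_rot: [-3.141, 1.388, 2.995]
contact_force: [0.0, -0.0, -0.6]
grip_width: 13.9

shift cm [ 0.07 -0.    0.01] rotvec [-0.002 -0.001 -0.   ]
t 4.0667 tcp [495.3 199.   43.9] q [0.2  0.65 1.58 0.07 1.09 0.31] F [ 0.  -0.  -0.6] w 13.9
```

View pics/scene4.png

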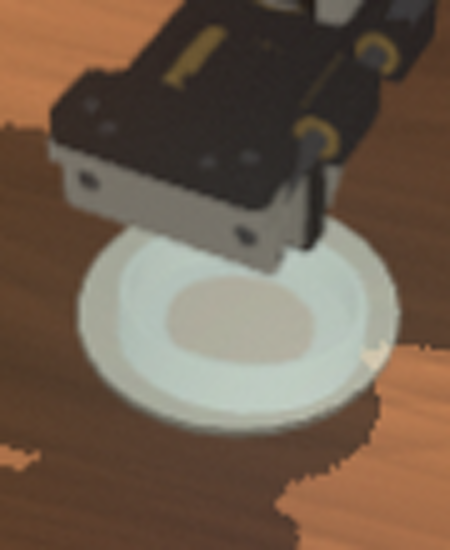

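The tip reached 10.4°, with the far (camera-side) edge still down on the rim. Next, lift straight up 22 mm.

```bash
python3 -m creep '[{"tx":0,"ty":0,"tz":0,"wx":0,"wy":0,"wz":0,"gripper":1},{"tx":0,"ty":0,"tz":0,"wx":0,"wy":0,"wz":0,"gripper":1},{"tx":-0.3,"ty":0,"tz":-0.055,"wx":0,"wy":0,"wz":0,"gripper":1},{"tx":-0.7,"ty":0,"tz":-0.128,"wx":0,"wy":0,"wz":0,"gripper":1},{"tx":-1.1,"ty":0,"tz":-0.202,"wx":0,"wy":0,"wz":0,"gripper":1},{"tx":-1.5,"ty":0,"tz":-0.275,"wx":0,"wy":0,"wz":0,"gripper":1},{"tx":-1.85,"ty":0,"tz":-0.34,"wx":0,"wy":0,"wz":0,"gripper":1},{"tx":-2.16,"ty":0,"tz":-0.397,"wx":0,"wy":0,"wz":0,"gripper":1}]'; echo; python3 goal.py 492.2 199.5 55 -.145 1 0
python3 - <<'E'
from h import *
import pickle
for n in("top","scene"):
    c=capture(n); pickle.dump(c,open(n+"5.pkl","wb"))
    r0,r1,c0,c1=(150,240,150,250) if n=="top" else (160,270,260,350)
    cv2.imwrite(f"pics/{n}5.png",cv2.resize(c["frame"][r0:r1,c0:c1,::-1],None,fx=5,fy=5,interpolation=cv2.INTER_CUBIC))
E
```

```text
time: 4.83
tool_pos: [495.5, 199.1, 66.6]
tcp_rot: [3.14, 1.39, 2.993]
contact_force: [-0.2, -0.8, -2.1]
grip_width: 13.5

shift cm [ 1.2  -0.01 -0.12] rotvec [-0.002 -0.181 -0.   ]
t 4.8333 tcp [495.5 199.1  66.6] q [0.2  0.62 1.56 0.07 1.13 0.31] F [-0.2 -0.8 -2.1] w 13.5
```

View pics/scene5.png

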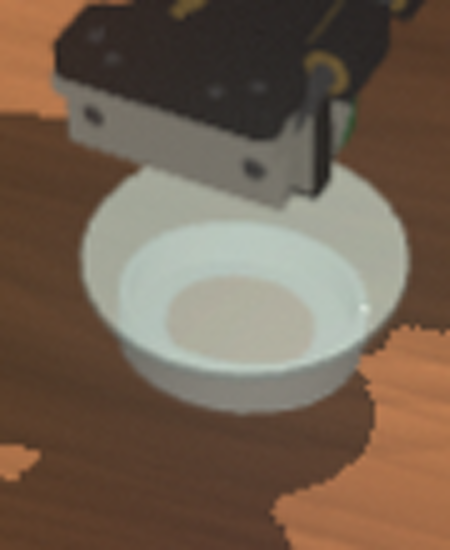

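```bash
python3 -m creep '[{"tx":0.2,"ty":0,"tz":-0.02,"wx":0,"wy":-0.03,"wz":0,"gripper":1},{"tx":0.4,"ty":0,"tz":-0.04,"wx":0,"wy":-0.06,"wz":0,"gripper":1},{"tx":0.6,"ty":0,"tz":-0.06,"wx":0,"wy":-0.09,"wz":0,"gripper":1},{"tx":0.8,"ty":0,"tz":-0.08,"wx":0,"wy":-0.12,"wz":0,"gripper":1},{"tx":1.0,"ty":0,"tz":-0.1,"wx":-0.001,"wy":-0.15,"wz":0,"gripper":1},{"tx":1.2,"ty":0,"tz":-0.12,"wx":-0.002,"wy":-0.181,"wz":0,"gripper":1},{"tx":1.2,"ty":0,"tz":-0.12,"wx":-0.002,"wy":-0.181,"wz":0,"gripper":1},{"tx":1.2,"ty":0,"tz":-0.12,"wx":-0.002,"wy":-0.181,"wz":0,"gripper":1}]'; echo; python3 goal.py 492.2 199.5 55 -.145 1 0
python3 - <<'E'
from fit import *
import pickle
for n in("top","scene"):
    c=capture(n); pickle.dump(c,open(n+"6.pkl","wb"))
    r0,r1,c0,c1=(150,240,150,250) if n=="top" else (160,270,260,350)
    cv2.imwrite(f"pics/{n}6.png",cv2.resize(c["frame"][r0:r1,c0:c1,::-1],None,fx=5,fy=5,interpolation=cv2.INTER_CUBIC))
A=np.radians
S5=pickle.load(open("scene5.pkl","rb"));
for c in(S5,pickle.load(open("scene6.pkl","rb"))):
    x,f=fitc(c,512,190.5,0,20,45,A(np.arange(-50,60,5)),rng=2.5); print("dish",x.round(2),f.round(2))
E
```

```text
time: 5.6
tool_pos: [491.7, 199.6, 54.4]
tcp_rot: [3.09, 1.569, 2.945]
contact_force: [-0.2, 0.8, -0.8]
grip_width: 14.0

shift cm [-0.06 -0.01  0.05] rotvec [ 0.    -0.001 -0.   ]
t 5.6 tcp [491.7 199.6  54.4] q [0.24 0.55 1.72 0.   0.87 0.39] F [-0.2  0.8 -0.8] w 14.0
dish [509.03 188.97] [-2.1  -2.49 -1.    0.02  1.78  2.41 -0.04  0.46  0.29  0.01 -0.2  -0.
  0.06 -0.09 -0.11 -0.06 -0.17  0.19 -0.08 -0.2  -0.23  0.31]
dish [508.87 189.28] [-2.45 -1.25  0.82  2.45  0.61  0.06 -0.21  0.19  0.02  0.01 -0.2  -0.01
  0.05 -0.3  -0.12 -0.08  0.1   0.16 -0.01  0.06 -0.07  0.26]
```

View pics/scene6.png

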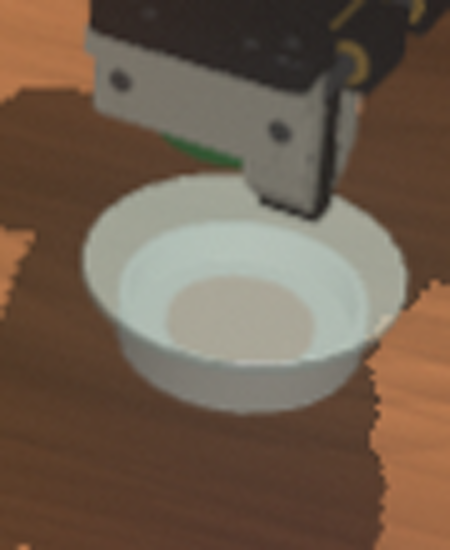

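View pics/top6.png

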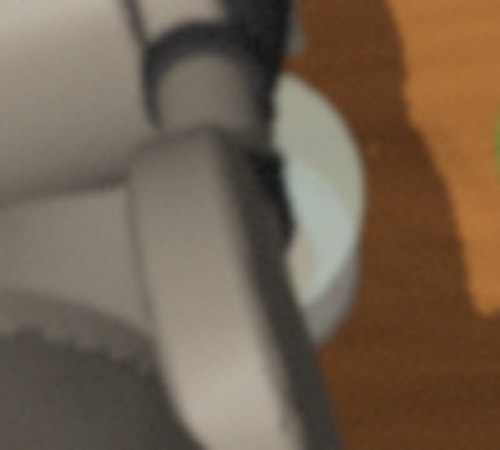

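Run:
```python
from fit import *
import pickle
A=np.radians
L=lambda n:pickle.load(open(n,"rb"))
for n in("scene0.pkl","scene5.pkl","scene6.pkl"):
    c=L(n)
    for angs,nm in ((np.arange(60,305,6),"sides+back"),):
        for z,r in ((20,45),):
            x,f=fitc(c,511.5,190,z,z,r,A(angs),rng=2.); print(n,nm,"rim",x.round(2),f.round(1))
    x,f=fitc(c,511.5,190,0,0,45,A(np.arange(-25,60,5)),rng=2.); print(n,"foot front",x.round(2),np.abs(f).mean().round(2))
for n in("top0.pkl","top6.pkl"):
    x,f=fitc(L(n),511.5,190,0,20,45,A(np.arange(150,235,4) if n=="top0.pkl" else np.arange(215,250,3)),rng=1.5); print(n,x.round(2),f.round(1))
c=L("scene6.pkl"); x,f=fitc(c,531.3,194,47.5,47.5,56,A(np.arange(-65,60,5)),rng=2.); print("cover level lifted",x.round(2),f.round(1))
k=5;r0,c0=160,260
im=cv2.resize(c["frame"][160:270,260:350,::-1],None,fx=k,fy=k,interpolation=cv2.INTER_CUBIC)
def dr(P,col): cv2.polylines(im,[np.round(((proj(c,P)-[c0,r0]+.5)*k-.5)).astype(np.int32)],True,col,1,cv2.LINE_AA)
dr(circ(511.5,190,0,45),(255,0,0));dr(circ(511.5,190,20,45),(255,0,0));dr(circ(531.3,194,47.5,56),(0,0,255))
cv2.imwrite("pics/ov6.png",im)
```

```text
scene0.pkl sides+back rim [509.58 189.08] [-1.9 -2.1 -2.3 -1.1 -0.9  0.3  0.1  1.4  0.5 -1.7  0.3 -0.2 -0.1  0.6
  0.4  0.4 -0.2  0.2  0.5 -0.4 -0.7 -1.1 -1.5 -1.5 -0.4]
scene0.pkl foot front [513.44 190.12] 0.3
scene5.pkl sides+back rim [511.72 190.22] [ 0.2 -0.1 -0.4 -1.1 -1.1 -1.5 -2.   0.4 -0.3  1.1  0.5  0.1  0.5 -0.2
 -0.   0.3  0.4  0.4  0.2  0.  -0.1  0.1 -0.1 -0.2 -0.8 -0.1 -0.2 -0.5
 -0.2 -0.3 -0.5 -0.4  0.  -0.2  0.1  0.1 -0.1  0.1  0.5 -0.3  0.2]
scene5.pkl foot front [509.14 189.35] 0.13
scene6.pkl sides+back rim [511.16 190.15] [ 0.  -0.2 -1.8 -1.8 -1.9 -0.1  0.4 -0.3 -0.2  1.1  0.6  0.1  0.7 -0.2
  0.2  0.4  0.5  0.6 -1.7 -1.8 -1.8 -1.9 -0.  -0.1 -0.1 -0.8  0.1  0.5
 -0.1 -0.3 -0.4 -0.2  0.1 -0.2 -0.   0.1 -0.2  0.1  0.3 -0.3  0. ]
scene6.pkl foot front [509.2  189.23] 0.14
top0.pkl [512.97 191.7 ] [-0.2 -0.5 -0.1 -0.1 -0.   0.4  0.6  0.8  0.8 -1.1  0.4  0.  -0.2 -0.1
 -0.3  0.3 -0.5 -0.2  0.2  0.1 -0.2  0.1]
top6.pkl [511.35 190.61] [-0.5 -0.5  0.8  0.2  0.3  0.1  0.1 -0.  -0.2 -0.4 -0.   0.1]
cover level lifted [530.52 194.33] [ 0.8  0.5  0.   0.1 -0.5 -0.1 -0.2 -0.1 -0.3  0.4 -0.5 -0.3 -0.2  0.3
  0.2 -0.   0.2  0.3  0.4 -0.3  0.  -0.1  0.1 -0.1  0.3]
```

View pics/ov6.png

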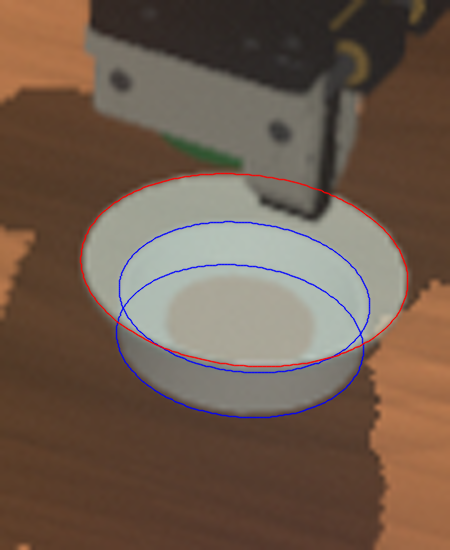

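```bash
python3 goal.py 472.3 195.8 54.5 -.145 1 0
```

```text
shift cm [ 0.   -0.67 -1.94] rotvec [-0. -0. -0.]
t 5.7 tcp [492.5 199.6  54.5] q [0.24 0.55 1.72 0.   0.87 0.39] F [ 0.9  0.2 -1.7] w 13.9
```

```bash
python3 -m creep '[{"tx":0,"ty":-0.1,"tz":-0.3,"wx":0,"wy":0,"wz":0,"gripper":1},{"tx":0,"ty":-0.22,"tz":-0.64,"wx":0,"wy":0,"wz":0,"gripper":1},{"tx":0,"ty":-0.34,"tz":-1.0,"wx":0,"wy":0,"wz":0,"gripper":1},{"tx":0,"ty":-0.46,"tz":-1.35,"wx":0,"wy":0,"wz":0,"gripper":1},{"tx":0,"ty":-0.58,"tz":-1.7,"wx":0,"wy":0,"wz":0,"gripper":1},{"tx":0,"ty":-0.65,"tz":-1.9,"wx":0,"wy":0,"wz":0,"gripper":1},{"tx":0,"ty":-0.65,"tz":-1.9,"wx":0,"wy":0,"wz":0,"gripper":1},{"tx":0,"ty":-0.65,"tz":-1.9,"wx":0,"wy":0,"wz":0,"gripper":1}]'; echo; python3 goal.py 472.3 195.8 54.5 -.145 1 0
python3 - <<'E'
from fit import *
import pickle
for n in("top","scene"):
    c=capture(n); pickle.dump(c,open(n+"7.pkl","wb"))
    r0,r1,c0,c1=(150,240,150,250) if n=="top" else (160,270,260,350)
    cv2.imwrite(f"pics/{n}7.png",cv2.resize(c["frame"][r0:r1,c0:c1,::-1],None,fx=5,fy=5,interpolation=cv2.INTER_CUBIC))
A=np.radians
x,f=fitc(c,511.3,190.2,47.5,47.5,56,A(np.arange(-65,60,5)),rng=2.); print("cover",x.round(2),f.round(1))
x,f=fitc(c,511.5,190,0,0,45,A(np.arange(-25,60,5)),rng=2.); print(n,"foot front",x.round(2),np.abs(f).mean().round(2))
E
```

```text
time: 6.37
tool_pos: [472.4, 195.9, 54.5]
tcp_rot: [1.358, 1.57, 1.213]
contact_force: [0.3, -0.3, -1.1]
grip_width: 13.5

shift cm [-0.   -0.01 -0.  ] rotvec [ 0.  0. -0.]
t 6.3667 tcp [472.4 195.9  54.5] q [0.24 0.53 1.78 0.   0.84 0.39] F [ 0.3 -0.3 -1.1] w 13.5
cover [511.12 190.81] [ 0.5  0.3 -0.  -0.1 -0.1 -0.1  0.2 -0.5 -0.   0.4  0.1 -0.3  0.2 -0.6
 -0.1  0.4  0.1 -0.7  0.1 -0.   0.  -0.2  0.1  0.1  0.4]
scene foot front [509.18 189.19] 0.14
```

View pics/scene7.png

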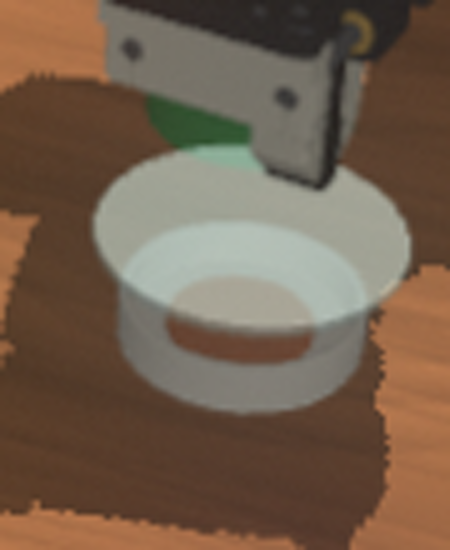

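```bash
python3 -m creep '[{"tx":0.3,"ty":0,"tz":0,"wx":0,"wy":0,"wz":0,"gripper":1},{"tx":0.7,"ty":0,"tz":0,"wx":0,"wy":0,"wz":0,"gripper":1},{"tx":1.1,"ty":0,"tz":0,"wx":0,"wy":0,"wz":0,"gripper":1},{"tx":1.4,"ty":0,"tz":0,"wx":0,"wy":0,"wz":0,"gripper":1},{"tx":1.7,"ty":0,"tz":0,"wx":0,"wy":0,"wz":0,"gripper":1},{"tx":1.9,"ty":0,"tz":0,"wx":0,"wy":0,"wz":0,"gripper":1},{"tx":2.05,"ty":0,"tz":0,"wx":0,"wy":0,"wz":0,"gripper":1},{"tx":2.1,"ty":0,"tz":0,"wx":0,"wy":0,"wz":0,"gripper":1}]'; echo; python3 -m creep '[{"tx":0.02,"ty":0,"tz":0,"wx":0,"wy":0,"wz":0,"gripper":1},{"tx":0.05,"ty":0,"tz":0,"wx":0,"wy":0,"wz":0,"gripper":1},{"tx":0.07,"ty":0,"tz":0,"wx":0,"wy":0,"wz":0,"gripper":1},{"tx":0.07,"ty":0,"tz":0,"wx":0,"wy":0,"wz":0,"gripper":1}]'; echo;  python3 goal.py 472.4 195.8 32 -.145 1 0
python3 - <<'E'
from fit import *
import pickle
for n in("top","scene"):
    c=capture(n); pickle.dump(c,open(n+"8.pkl","wb"))
    r0,r1,c0,c1=(150,240,150,250) if n=="top" else (160,270,260,350)
    cv2.imwrite(f"pics/{n}8.png",cv2.resize(c["frame"][r0:r1,c0:c1,::-1],None,fx=5,fy=5,interpolation=cv2.INTER_CUBIC))
A=np.radians
x,f=fitc(c,511.3,190.2,25,25,56,A(np.arange(-65,60,5)),rng=2.); print("cover",x.round(2),f.round(1))
x,f=fitc(c,511.5,190,0,0,45,A(np.arange(-25,60,5)),rng=2.); print(n,"foot front",x.round(2),np.abs(f).mean().round(2))
E
```

```text
time: 7.13
tool_pos: [472.2, 195.8, 33.1]
tcp_rot: [3.018, 1.57, 2.873]
contact_force: [0.1, -0.2, -0.5]
grip_width: 13.9

time: 7.47
tool_pos: [472.4, 195.9, 32.7]
tcp_rot: [1.681, 1.571, 1.536]
contact_force: [0.0, 0.4, -0.1]
grip_width: 13.8

shift cm [ 0.07 -0.01  0.  ] rotvec [ 0. -0. -0.]
t 7.4667 tcp [472.4 195.9  32.7] q [0.24 0.56 1.79 0.   0.79 0.39] F [ 0.   0.4 -0.1] w 13.8
cover [509.84 190.66] [ 0.1  0.6 -0.   0.2  0.3 -0.  -0.2 -0.5  0.   0.  -0.2 -0.3 -0.2  0.1
  0.1 -0.2 -0.  -0.5 -0.4  0.2  0.2  0.6  0.2  0.4  0. ]
scene foot front [509.22 189.18] 0.14
```

View pics/scene8.png

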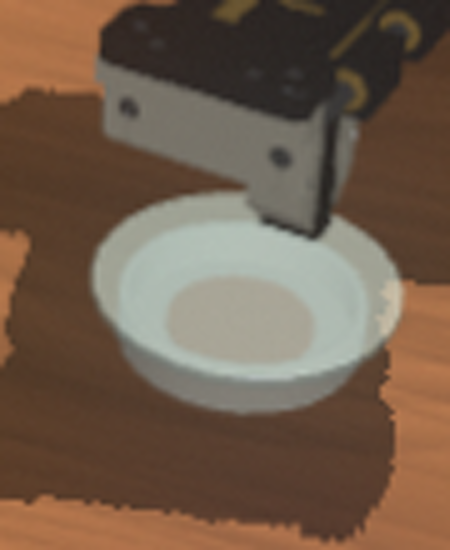

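```bash
for i in 1; do python3 -m creep '[{"tx":0.03,"ty":0,"tz":0,"wx":0,"wy":0,"wz":0,"gripper":1},{"tx":0.05,"ty":0,"tz":0,"wx":0,"wy":0,"wz":0,"gripper":1},{"tx":0.05,"ty":0,"tz":0,"wx":0,"wy":0,"wz":0,"gripper":1}]'; echo; python3 goal.py 472.4 195.8 31.9 -.145 1 0;done;  python3 -m creep '[{"tx":0.03,"ty":0,"tz":0,"wx":0,"wy":0,"wz":0,"gripper":1},{"tx":0.03,"ty":0,"tz":0,"wx":0,"wy":0,"wz":0,"gripper":1}]'; echo; python3 goal.py 472.4 195.8 31.9 -.145 1 0
```

```text
time: 7.82
tool_pos: [472.3, 195.9, 32.1]
tcp_rot: [2.37, 1.57, 2.225]
contact_force: [0.5, 1.2, -0.4]
grip_width: 14.0

shift cm [ 0.02 -0.01  0.01] rotvec [-0. -0. -0.]
t 7.8167 tcp [472.3 195.9  32.1] q [0.24 0.56 1.79 0.   0.79 0.39] F [ 0.5  1.2 -0.4] w 14.0
time: 7.98
tool_pos: [472.4, 195.9, 31.9]
tcp_rot: [2.002, 1.571, 1.857]
contact_force: [-0.8, 0.4, -0.7]
grip_width: 13.8

shift cm [ 0.   -0.01  0.01] rotvec [ 0. -0. -0.]
t 7.9833 tcp [472.4 195.9  31.9] q [0.24 0.56 1.79 0.   0.79 0.39] F [-0.8  0.4 -0.7] w 13.8
```

```bash
python3 -m creep '[{"tx":0.02,"ty":0,"tz":0,"wx":0,"wy":0,"wz":0,"gripper":1},{"tx":0.03,"ty":0,"tz":0,"wx":0,"wy":0,"wz":0,"gripper":1},{"tx":0.03,"ty":0,"tz":0,"wx":0,"wy":0,"wz":0,"gripper":1}]'; echo;  python3 -m creep '[{"tx":0.02,"ty":0,"tz":0,"wx":0,"wy":0,"wz":0,"gripper":1},{"tx":0.03,"ty":0,"tz":0,"wx":0,"wy":0,"wz":0,"gripper":1},{"tx":0.03,"ty":0,"tz":0,"wx":0,"wy":0,"wz":0,"gripper":1}]'; echo
```

```text
time: 8.23
tool_pos: [472.4, 195.9, 31.9]
tcp_rot: [1.494, 1.57, 1.349]
contact_force: [-0.6, -1.5, 3.9]
grip_width: 13.6

time: 8.48
tool_pos: [472.3, 195.9, 31.8]
tcp_rot: [1.362, 1.57, 1.217]
contact_force: [-1.9, -0.2, 7.2]
grip_width: 13.3
```

Contact is confirmed at +7 N. I'll back off a hair, then open.

```bash
python3 -m creep '[{"tx":-0.03,"ty":0,"tz":0,"wx":0,"wy":0,"wz":0,"gripper":1},{"tx":-0.03,"ty":0,"tz":0,"wx":0,"wy":0,"wz":0,"gripper":1},{"tx":-0.03,"ty":0,"tz":0,"wx":0,"wy":0,"wz":0,"gripper":0.6},{"tx":-0.03,"ty":0,"tz":0,"wx":0,"wy":0,"wz":0,"gripper":0.5},{"tx":-0.03,"ty":0,"tz":0,"wx":0,"wy":0,"wz":0,"gripper":0.3},{"tx":-0.03,"ty":0,"tz":0,"wx":0,"wy":0,"wz":0,"gripper":0.1},{"tx":-0.03,"ty":0,"tz":0,"wx":0,"wy":0,"wz":0,"gripper":-0.1},{"tx":-0.03,"ty":0,"tz":0,"wx":0,"wy":0,"wz":0,"gripper":-0.1}]'; echo
python3 - <<'E'
from fit import *
import pickle
c=capture("scene"); pickle.dump(c,open("scene9.pkl","wb"))
cv2.imwrite(f"pics/scene9.png",cv2.resize(c["frame"][160:270,260:350,::-1],None,fx=5,fy=5,interpolation=cv2.INTER_CUBIC))
A=np.radians
x,f=fitc(c,511.3,190.2,25,25,56,A(np.arange(-65,60,5)),rng=2.); print("cover",x.round(2),f.round(1))
x,f=fitc(c,511.5,190,0,0,45,A(np.arange(-25,60,5)),rng=2.); print("foot front",x.round(2),np.abs(f).mean().round(2))
E
```

```text
time: 9.15
tool_pos: [472.3, 195.9, 31.4]
tcp_rot: [2.752, 1.57, 2.607]
contact_force: [0.1, 1.1, -0.4]
grip_width: 44.8

cover [510.69 190.6 ] [ 0.3  0.1  0.2 -0.2 -0.3 -0.2 -0.2 -0.2  0.2  0.2 -0.  -0.   0.  -0.2
  0.3 -0.1  0.3 -0.2 -0.2  0.5  0.3  0.1  0.1 -0.3 -0.2]
foot front [509.18 189.19] 0.14
```

View pics/scene9.png

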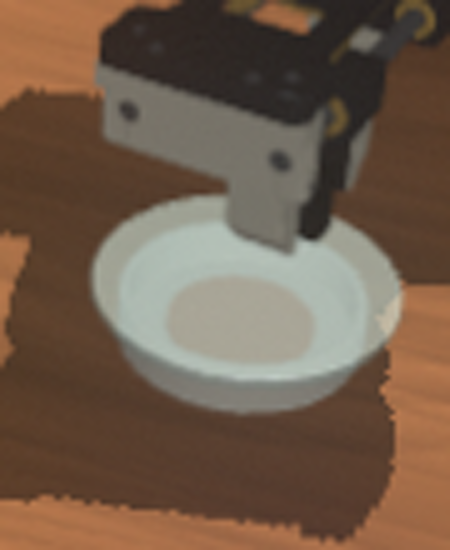

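The cover stayed at (510.7,190.6) with the fingers open. Now I'll retreat straight up and back, clear of the top view.

```bash
python3 -m creep '[{"tx":-0.5,"ty":0,"tz":0,"wx":0,"wy":0,"wz":0,"gripper":-0.1},{"tx":-1.5,"ty":0,"tz":0,"wx":0,"wy":0,"wz":0,"gripper":-0.1},{"tx":-3,"ty":0,"tz":0,"wx":0,"wy":0,"wz":0,"gripper":-0.1},{"tx":-5,"ty":0,"tz":0,"wx":0,"wy":0,"wz":0,"gripper":-0.1},{"tx":-7.5,"ty":0,"tz":0,"wx":0,"wy":0,"wz":0,"gripper":-0.1},{"tx":-10,"ty":0,"tz":0,"wx":0,"wy":0,"wz":0,"gripper":-0.1},{"tx":-13,"ty":0,"tz":0,"wx":0,"wy":0,"wz":0,"gripper":-0.1},{"tx":-16,"ty":0,"tz":0,"wx":0,"wy":0,"wz":0,"gripper":-0.1}]'; echo
python3 goal.py 250 420 226 -.145 1
```

```text
time: 9.87
tool_pos: [471.9, 195.7, 193.8]
tcp_rot: [1.314, 1.57, 1.169]
contact_force: [-0.3, -0.2, -0.4]
grip_width: 50.7

shift cm [ -3.22  18.99 -25.2 ] rotvec [ 0.  0. -0.]
t 9.8667 tcp [471.9 195.7 193.8] q [0.24 0.35 1.61 0.   1.18 0.39] F [-0.3 -0.2 -0.4] w 50.7
```

```bash
python3 -m creep '[{"tx":-3,"ty":19,"tz":-21,"wx":0,"wy":0,"wz":0,"gripper":-0.1},{"tx":-3,"ty":19,"tz":-21,"wx":0,"wy":0,"wz":0,"gripper":-0.1},{"tx":-3,"ty":19,"tz":-21,"wx":0,"wy":0,"wz":0,"gripper":-0.1},{"tx":-3,"ty":19,"tz":-21,"wx":0,"wy":0,"wz":0,"gripper":-0.1},{"tx":-3,"ty":19,"tz":-21,"wx":0,"wy":0,"wz":0,"gripper":-0.1},{"tx":-3,"ty":19,"tz":-21,"wx":0,"wy":0,"wz":0,"gripper":-0.1},{"tx":-3,"ty":19,"tz":-21,"wx":0,"wy":0,"wz":0,"gripper":-0.1},{"tx":-3,"ty":19,"tz":-21,"wx":0,"wy":0,"wz":0,"gripper":-0.1}]'; echo
python3 - <<'E'
from fit import *
import pickle
A=np.radians
for n in("top","scene"):
    c=capture(n); pickle.dump(c,open(n+"10.pkl","wb"))
    cv2.imwrite(f"pics/{n}10.png",cv2.resize(c["frame"][...,::-1],None,fx=1.5,fy=1.5))
    r0,r1,c0,c1=(155,235,160,235) if n=="top" else (185,265,260,345)
    cv2.imwrite(f"pics/{n}10z.png",cv2.resize(c["frame"][r0:r1,c0:c1,::-1],None,fx=7,fy=7,interpolation=cv2.INTER_CUBIC))
    x,f=fitc(c,511.3,190.2,25,25,56,A(np.arange(-80,100,6) if n=="top" else np.arange(-65,60,5)),rng=2.); print(n,"cover",x.round(2),np.abs(f).mean().round(2))
    P=depth(c); 
    x,f=fitc(c,511.5,-179.7,20,25,35,A(np.arange(0,360,10))); print(n,"small",x.round(2))
E
```

```text
time: 10.53
tool_pos: [288.1, 418.3, 223.6]
tcp_rot: [1.659, 1.567, 1.52]
contact_force: [-0.9, -1.0, -0.6]
grip_width: 50.4

top cover [512.   190.21] 0.27
top small [ 511.91 -179.98]
scene cover [510.8  190.67] 0.22
scene small [ 508.26 -181.6 ]
```

View pics/top10z.png

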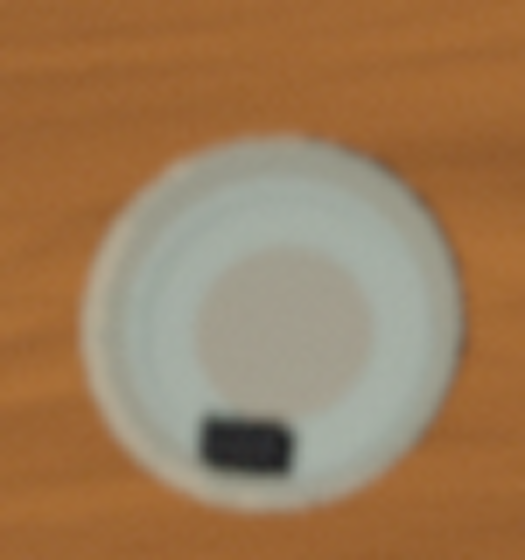

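View pics/scene10z.png

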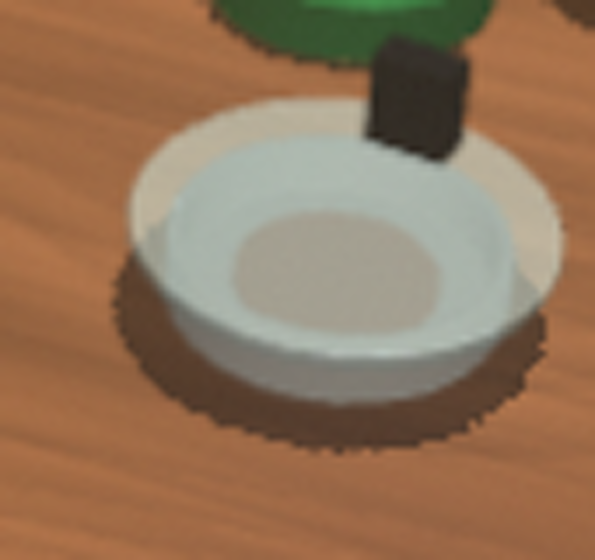

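View pics/top10.png

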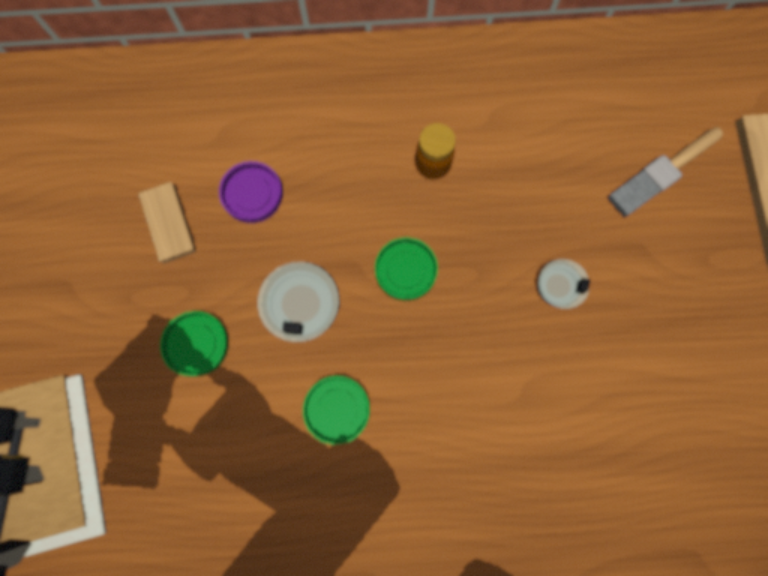

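Run:
```python
from plant import *
print(get_obs()["time"],get_obs()["dq"].round(3)); print(close_job())
```

```text
10.6333 [-0.054  0.004  0.018 -0.009 -0.008 -0.01 ]
the job is handed in; nothing more can be done
None
```

I put the glass cover back flat and centred on the larger dish and handed the job in at about 10.6 s.

**What I did:**
1. Gripped the lug across its 14 mm thickness.
2. Tipped the cover lug side first by about 10.4° about the far rim.
3. Lifted it about 22 mm and levelled it in the air.
4. Shifted it about 20 mm over the dish and lowered it until contact showed at about 7 N.
5. Opened the fingers and retreated.

**Last checks:**
- **Cover:** its centre measured (512.0, 190.2) from the top camera and (510.8, 190.7) from the scene camera. The dish is at about (511.5, 190.3), so the cover is centred to within about 1 mm.
- **Dish:** its pigment disc was at the same pixels in both pictures before and after. Its front foot edge also stayed put from the lift until the fingers opened.
- **Small cover:** unchanged in the top view, at (511.9, -180.0) against (511.9, -180.1) before. The scene-view fit of it disagreed by about 3 mm, but that fit was already poor before I started and the arm never went near it.
- **Robot:** the arm was well clear of everything.

**Other disagreements:**
- Fitting the dish's front foot edge in the scene view put the dish about 2 mm nearer the robot than the rim fits and the top view did. I went with the rim and the top view.
- The far edge was seen to drop, but contact with the rim during the tip was not confirmed. The wrist force was too noisy to show it.

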